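Press a dowel home with a ratchet press and wind it back

ROBOT

A 7-joint arm with a two-finger parallel gripper is mounted at the origin on the work surface. World frame = base frame: x ahead of the robot, y to its left, z up, the work surface at z = 0. Lengths are in m, angles in rad, forces in N, time in s.
With the tool pointing down it reaches from about 0.4 to 0.85 m from the base axis. Payload 10.4 kg.
Tool frame: the origin (TCP) lies on the centre line of the jaws, within the pads' length; the fingertips stand r.finger_overhang ahead of it and the grasp point (between the pads) lies 5 mm behind it (r.finger_overhang is the distance from the TCP to the fingertips, in m); z points along the fingers, y is the line along which they close (so a half turn about z gives the same grasp; the last joint's range is limited). The gripper opens to 87 mm and grips with 3 to 60 N. Pads are 19 mm wide; open, the fingers measure 117 mm over their backs; the gripper's body (75 mm by 190 mm) begins 51 mm behind the grasp point.
Start: joints at [-1.347, 0.332, -0.065, 1.46, 0.022, 1.35, -0.088], TCP at [0.153, 0.606, 0.199] pointing down, gripper open.
Joint ranges: [-2.6, 2.6], [-0.5, 2.12], [-1.47, 1.34], [0.16, 2.42], [-1.27, 4.41], [0.06, 2.06], [-2.6, 2.6]. Speed limits (rad/s): [2.22, 2.22, 2.79, 2.79, 3.14, 3.14, 3.14].

INTERFACE

Orientations are given as a unit quaternion [x, y, z, w].
In Python, from bench import read_state, viewer, r gives the robot as it stands.
- The arm moves only by the tool carry_out, never from a script. Its argument "moves" is a list of rows, each a list of 6 numbers: the shift along the tool's x, y, z in units of 40 mm (1.0 is 40 mm), then the turn, a rotation vector about the tool's x, y, z in units of 8 degrees (1.0 is 8 degrees). A call has 1 to 20 rows; each row shifts and turns the commanded pose from where the row before left it, along the tool's axes as they then stand; what a row does not reach is not made up. A row lasts 1/8 s, in which the tool goes at most 62.5 mm and 10.7 degrees, less where a joint would pass 70% of its speed; a pose out of reach is approached as far as the arm can. A call is refused whole if a number of a shift passes 1 or a number of a turn 1, either way. A call with a gripper value outside its range is refused whole. "fingers" is the finger opening in mm, from 0 to 87, set as the call begins (left out, the last holds). The fingers move at their own pace and stop on an object; "force" is the grip in N (left out, the last holds). Time passes only in rows, so rows that do not move let the fingers close. It gives the time, the measured TCP pose, the force, the opening and the grip force at its end, in the units of the state.
- read_state(): the state, without advancing time (a new reading comes with each control period).
- viewer.camera(name): name is "side" or "top"; returns a dict with "pixels" (480x640x3 uint8, red, green, blue), "range_z" (480x640 float32, m along the optical axis (not along the pixel's ray), 0 where there is no reading), "fx", "fy", "cx", "cy" (pixels), "xyz" and "orientation" of the camera in the world. Camera axes: x right, y down, z forward; pixel columns grow to the right and rows downward; lengths in m; the calibration is good to about 2 mm. A picture is of the moment at which its call begins.
- r.close_job(): hands the job in; it is judged then, once.
The state is a dict: "time": time; "joint_positions": joint angles; "joint_vel": joint speeds; "joint_torque": joint torques, N m; "ee_pos": TCP position; "eef_rot": TCP orientation; "ft_force": force on the tool from outside, world axes, zero at the start; "torque": the same for the moment, N m; "width": finger opening in m; "grip_force": force on a finger pad.
Only numpy, scipy, OpenCV 4.12 (cv2) and the standard library are available. Lean on these libraries where they do the work, as an engineer would, in place of code of your own. Each camera call takes 0.05 s, during which the arm holds its last target. There are 200 camera calls.

TASK

Press the dowel in the wooden block home with the ratchet press: turn the knob clockwise, click by click, until you feel the dowel bottom firmly in its hole, without crushing it. Then throw the pawl right over so that it rests clear of the ratchet wheel, wind the knob fully back to its stop, and leave the pawl thrown back. Work the press only by its knob and pawl, never force the knob back against the pawl, and leave everything else on the bench where it is.

Things in the scene. Friction and masses are not known exactly. Their poses are not given: they have to be found in the camera images.
- press: Ratchet press bolted to the bench: dark steel base plate 270 x 360 x 12 mm with a green gear housing 100 x 90 mm, top 66 mm above the bench. Origin on the bench surface right under the knob's upright axis. Its +x axis points from the knob to the pawl, its +y axis from the knob along the ram to the wooden block, z up. The ram (a toothed steel bar) runs along +y, 20 mm to the -x side of the knob's axis, 38 mm above the bench.
- knob (a joint): The press's knob, rad, about its upright axis: 0 = wound fully back (its hard stop, where it starts), growing clockwise seen from above, up to 1.75. Each rad drives the ram 20 mm towards the block. Drag about 0.06 N m. The ratchet wheel under it has 24 teeth (one click every 0.262 rad); with the pawl down it turns clockwise only, and turning it back loads the pawl: over 30 N there damages it. Let go under load, it springs back by up to one click until the pawl catches.
- knob_grip (a point): Where to grip the knob: the middle of its upright black bar handle, 75 mm long, 14 mm thick and 34 mm tall; this point is 117 mm above the bench, the bar spans 96 to 130 mm above the bench (a cap to 133 mm). At knob 0 the bar lies along the press's x axis and it turns with the knob. Below it is a hub of 32 mm diameter, then the ratchet wheel, 102 mm in diameter, tooth tips 82 mm above the bench.
- ratchet: The steel ratchet wheel under the knob, teeth on its upper face; origin on the knob's axis 68 mm above the bench.
- pawl (a joint): The pawl's hinge, rad: about 0 = down in the teeth (as it starts), growing as it is lifted up and over away from the knob; 1.75 = thrown back against its stop. Past about 1.45 it stays back by its own weight; before that it falls back. The hinge is level, along the press's y axis, 130 mm from the knob's axis along the press's +x and 86 mm above the bench. It swings with under 0.1 N m (more when the teeth are loaded).
- pawl_arm: The steel pawl, 90 mm long, lying from its hinge in towards the knob; origin on the hinge's axis in the pawl's middle plane. Thrown back it stands upright, its end 178 mm above the bench and about 146 mm from the knob's axis: pass over it without knocking it.
- pawl_pin (a point): Middle of the free part of the pawl's finger pin: a level steel rod 10 mm in diameter, sticking out 41 mm from the pawl to the press's -y side, parallel to the hinge (this point 22.5 mm to the -y side of the pawl's middle plane). With the pawl down it is 88 mm from the knob's axis along press +x and 106 mm above the bench, that is 42 mm nearer the knob than the hinge and 20 mm above it, so it swings on an arc of 46.5 mm radius; free space below it.
- pad: The sprung round steel pad at the ram's nose, 26 mm in diameter; origin at the centre of its face, which presses the dowel. It gives 1 mm for every 8 N (10 mm at most) and starts 4 to 10 mm short of the dowel.
- dowel: Pale wooden dowel, 10 mm in diameter, sticking 18 to 20 mm out of the block; origin at the centre of its outer end, y axis along its length into the block. It slides in against about 6 N (0.12 N m more at the knob) and bottoms after 4 to 15 mm; how deep the hole is cannot be seen. It is home once pressed against the bottom with 13 N or more for a moment (about 0.32 N m at the knob with the drag); 20 N is a good aim (0.46 N m); over 30 N (0.66 N m) crushes it.
- block: Wooden block 60 x 70 x 60 mm fixed in a green holder on the press's base plate; origin at the centre of its underside, y axis as the press's. The dowel's hole is in its -y face, 26 mm above its underside.
- plug: Bystander: loose wooden disc, 28 mm in diameter, 18 mm tall, on the base plate.
- washer: Bystander: loose steel washer, 32 mm in diameter, on the base plate.
- hammer: Bystander: hammer lying on the bench.
- glue: Bystander: white glue bottle, 56 mm in diameter, 160 mm tall, standing.
- offcut: Bystander: strip of wood 140 x 45 x 22 mm.
- tape: Bystander: tape measure case 70 x 34 x 62 mm, standing.
- pushstick: Bystander: wooden push stick 260 mm long, lying flat.

How it is judged:
On the way, in this order (a step that is already met when the one before it is completed fails the run):
1. the dowel is pressed against the bottom of its hole by the press's pad with at least 13 N, the pawl down (contact force between pad and dowel above 13 N and value of joint pawl below 0.4 rad), for 0.2 s.
2. the pawl is thrown back clear of the wheel (value of joint pawl above 1.5 rad), for 0.2 s.
At the end, for the whole second after the job is handed in: The dowel is pushed in (its end less than 15.2 mm out of the block), the knob is within 0.1 rad of its fully-back stop, and the pawl rests thrown back (past 1.5 rad), all still (value of joint knob below 0.1 rad and value of joint pawl above 1.5 rad and y of dowel in the frame of block above -0.0502 m and linear speed of dowel below 0.005 m/s and angular speed of pawl_arm below 0.1 rad/s); the robot touches nothing.
It fails at once if the pad presses the dowel with more than 30 N (contact force between pad and dowel above 30 N).
It fails at once if the knob is forced back against the pawl with more than 30 N (contact force between pawl_arm and ratchet above 30 N).
It fails at once if the robot pushes the dowel or the pad itself (contact force between any of the arm, the fingers and dowel above 1 N or contact force between any of the arm, the fingers and pad above 1 N).
It fails at once if a bystander is moved by more than 30 mm (distance of any of plug, washer, hammer, glue, offcut, tape, pushstick from where it was at the start of the episode above 0.03 m).
It also fails if it takes over 72 s, if anything falls off the work surface, if the arm or the gripper's body presses on something with over 40 N, if the wrist force passes 120 N, or if a joint passes its speed limit or range.

## Working session

There is one attempt and no reset: what is moved stays moved. The work goes in short steps, Python scripts to look and compute and a tool call to move; the robot and the scene stay as the last step left them, time stands still between calls to the robot, and variables do not carry over. Pictures are saved under pics/ and viewed, at most 10 in all, crops included, and the job is handed in when it is done.

Besides the shell and the picture viewer there is one more tool, called after "Request:" as a command line: name --pt "numbers of a row" for each row, then --argument value for the rest. carry_out: Moves the arm, as the interface text tells. Its arguments: {"type":"object","properties":{"moves":{"type":"array","items":{"type":"array","items":{"type":"number"}}},"fingers":{"type":"number"},"force":{"type":"number"}},"required":["moves"]}

```bash
mkdir -p pics; ls
python3 - <<'E'
from bench import read_state, viewer, r
import cv2,pickle
s=read_state();print({k:s[k] for k in('time','ee_pos','eef_rot','width')},r.finger_overhang)
for n in("top","side"):
    c=viewer.camera(n);pickle.dump(c,open(f'pics/{n}.pkl','wb'))
    cv2.imwrite(f'pics/{n}.png',c['pixels'][...,::-1]);print(n,c['xyz'],c['orientation'],c['fx'],c['cx'],c['cy'])
E
```

```text
pics
{'time': 0.0, 'ee_pos': array([0.15260514, 0.60565893, 0.19854168]), 'eef_rot': array([ 1.23080442e-01,  9.92396442e-01, -7.10847405e-04, -3.14645572e-05]), 'width': 0.0873108539329518} 0.014
top [ 0.35437523 -0.0117172   1.57187713] [ 0.70593622 -0.70459968  0.04507314 -0.05622946] 530.2982670592473 325.6936948503485 233.7554727504011
side [0.40441563 0.80826272 0.999747  ] [-0.10410507  0.9286771  -0.3547      0.03014769] 528.7902636168566 324.1549319985803 251.74465346711838
```

View pics/top.png

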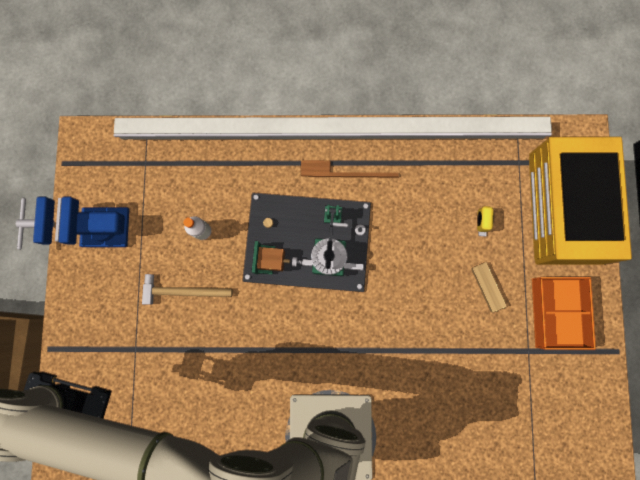

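View pics/side.png

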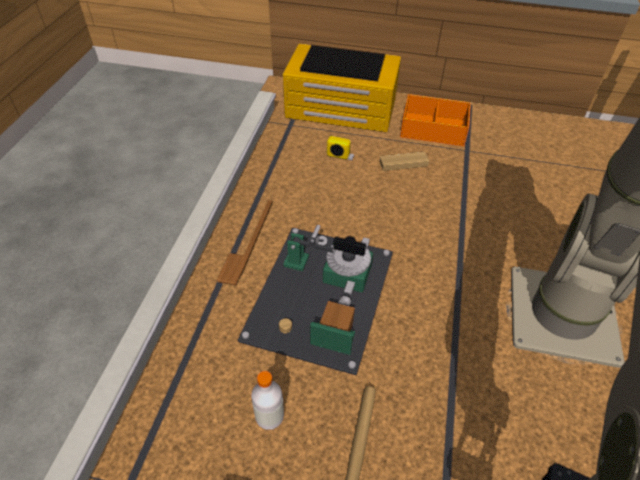

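The top view shows the press with its knob near (329,257), block at (270,258), and pawl stand near (335,215). Press +x is roughly image up (world +x) and +y roughly image left (world +y). I'll enlarge it next.

```bash
cat > h.py <<'E'
import numpy as np,pickle
from scipy.spatial.transform import Rotation as R
def load(n): return pickle.load(open(f'pics/{n}.pkl','rb'))
def pt(c,u,v,z=None):
    """world point of a pixel, by depth, or on the plane z"""
    M=R.from_quat(c['orientation']).as_matrix()
    d=M@np.array([(u-c['cx'])/c['fx'],(v-c['cy'])/c['fy'],1])
    t=c['range_z'][int(round(v)),int(round(u))] if z is None else (z-c['xyz'][2])/d[2]
    return np.array(c['xyz'])+t*d
def px(c,p):
    q=R.from_quat(c['orientation']).inv().apply(np.array(p)-c['xyz'])
    return np.array([c['cx']+c['fx']*q[0]/q[2],c['cy']+c['fy']*q[1]/q[2]])
E
python3 - <<'E'
from h import *
import cv2
c=load('top');im=c['pixels'][185:300,235:380,::-1]
cv2.imwrite('pics/topz.png',cv2.resize(im,None,fx=5,fy=5,interpolation=cv2.INTER_CUBIC))
E
```

```text
(no output)
```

View pics/topz.png

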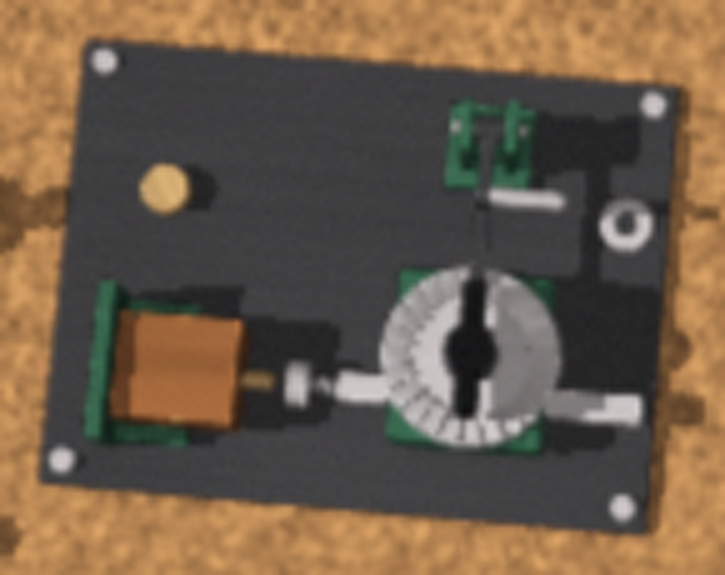

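Run:
```python
from h import *
c=load('top')
Z=lambda a,b,z:pt(c,235+(a+.5)/5-.5,185+(b+.5)/5-.5,z)
B=[Z(*p,.015) for p in((104,61),(653,104),(622,508),(61,460))]
for b in B: print(b.round(4))
ys=[B[0]-B[1],B[3]-B[2]];xs=[B[0]-B[3],B[1]-B[2]]
print([np.degrees(np.arctan2(-d[0],d[1])).round(2) for d in ys],[np.degrees(np.arctan2(d[1],d[0])).round(2) for d in xs],[np.linalg.norm(d) for d in ys+xs])
K=Z(470,350,.133);W=Z(470,356,.082)
print('knob',K,'wheel',W)
P=[Z(490,195,.111),Z(565,200,.111)]
for n,p in dict(barA=Z(477,265,.13),barB=Z(465,415,.13),pin0=P[0],pin1=P[1]).items(): print(n,p.round(4))
d=pt(c,328,255);print('depth knob',d, 'bolt',pt(c,255,197))
```

```text
[0.6911 0.2247 0.015 ]
[ 0.6648 -0.1045  0.015 ]
[ 0.4244 -0.0845  0.015 ]
[0.4517 0.2448 0.015 ]
[np.float64(-4.57), np.float64(-4.75)] [np.float64(-4.79), np.float64(-4.74)] [np.float64(0.3302500140271505), np.float64(0.3304694208088664), np.float64(0.24022662405464976), np.float64(0.24122791950552833)]
knob [0.50470653 0.00326303 0.133     ] wheel [0.50663294 0.00378639 0.082     ]
barA [ 5.519e-01 -4.000e-04  1.300e-01]
barB [0.4695 0.0059 0.13  ]
pin0 [ 0.5939 -0.0075  0.111 ]
pin1 [ 0.5911 -0.0493  0.111 ]
depth knob [0.50374096 0.00491086 0.13172607] bolt [0.68954279 0.22522653 0.019483  ]
```

The long plate edges give a press yaw of −4.7°. The knob axis is at about (0.5055, 0.0035), and the pin measures within 2 mm of where the drawing puts it, so the estimate holds. Next I turn the tool by −9.4° about its z and travel above the knob.

Request:
carry_out --pt "0 0 -0.5 0 0 -0.59" --pt "0 0 -0.5 0 0 -0.59" --pt "-0.6 -0.85 0 0 0 0" --pt "-0.6 -0.85 0 0 0 0" --pt "-0.6 -0.85 0 0 0 0" --pt "-0.6 -0.85 0 0 0 0" --pt "-0.6 -0.85 0 0 0 0" --pt "-0.6 -0.85 0 0 0 0" --pt "-0.6 -0.85 0 0 0 0" --pt "-0.6 -0.85 0 0 0 0" --pt "-0.6 -0.85 0 0 0 0" --pt "-0.6 -0.85 0 0 0 0" --pt "-0.6 -0.85 0 0 0 0" --pt "-0.6 -0.85 0 0 0 0" --pt "-0.6 -0.85 0 0 0 0" --pt "-0.6 -0.85 0 0 0 0" --pt "-0.5 -0.7 0 0 0 0" --pt "0 0 0 0 0 0" --fingers 60 --force 60

```text
time: 2.35
ee_pos: [0.4668, 0.0721, 0.2391]
eef_rot: [0.043, 0.999, -0.0, -0.0]
ft_force: [-0.5, 0.8, -0.4]
width: 0.0599
grip_force: 0.0
```

```bash
cat >> h.py <<'E'
YAW=np.radians(-4.73); O=np.array([.5055,.0035,0])
def press(p): return R.from_euler('z',-YAW).apply(np.asarray(p)-O)
def report():
    from bench import read_state
    s=read_state();m=R.from_quat(s['eef_rot']).as_matrix()
    yaw=np.degrees(np.arctan2(-m[0,1],m[1,1])-YAW)
    print('t %.2f press mm'%s['time'],(press(s['ee_pos'])*1e3).round(1),'yaw',yaw.round(2),'F',np.round(s['ft_force'],2),'M',np.round(s['torque'],3),'w',round(s['width']*1e3,1),'g',round(float(s['grip_force']),1),'q',np.round(s['joint_positions'],2))
    return s
E
python3 -c "
from h import *
report()"
```

```text
t 2.35 press mm [-44.2  65.2 239.1] yaw -0.23 F [-0.46  0.82 -0.38] M [0.017 0.013 0.002] w 59.9 g 0.0 q [-0.74 -0.06  0.48  1.81  0.03  1.38  1.21]
```

Request:
carry_out --pt "-0.37 -0.54 0 0 0 0.03" --pt "-0.37 -0.54 0 0 0 0" --pt "-0.37 -0.55 0 0 0 0" --pt "0 0 0.7 0 0 0" --pt "0 0 0.7 0 0 0" --pt "0 0 0.5 0 0 0" --pt "0 0 0 0 0 0" --pt "0 0 0 0 0 0"

```text
time: 3.35
ee_pos: [0.5052, 0.0064, 0.1641]
eef_rot: [0.043, 0.999, 0.0, 0.0]
ft_force: [0.1, 0.9, 1.2]
width: 0.0601
grip_force: 0.0
```

```bash
python3 -c "
from h import *
report()
from bench import viewer
import cv2
c=viewer.camera('side');pickle.dump(c,open('pics/s2.pkl','wb'))
im=c['pixels'][200:320,270:420,::-1];cv2.imwrite('pics/s2.png',cv2.resize(im,None,fx=5,fy=5,interpolation=cv2.INTER_CUBIC))"
```

```text
t 3.35 press mm [ -0.6   2.9 164.1] yaw -0.17 F [0.14 0.91 1.16] M [0.016 0.013 0.06 ] w 60.1 g 0.0 q [-0.65  0.08  0.58  1.85 -0.05  1.22  1.43]
```

View pics/s2.png

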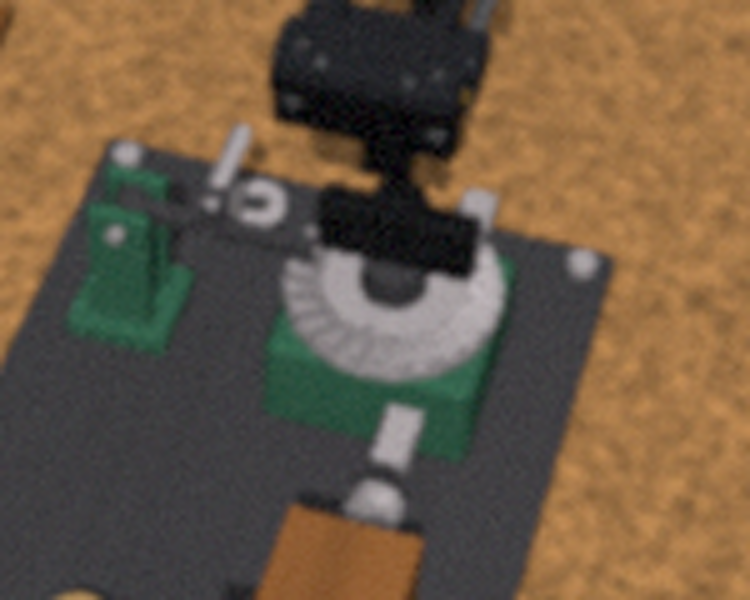

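The bar spans about (320,215) to (475,245) in the crop, with the near finger over its middle. The pawl is down and the pin is clear, so I descend and grip.

Request:
carry_out --pt "-0.01 -0.05 0.5 0 0 0.02" --pt "0 0 0.5 0 0 0" --pt "0 0 0.3 0 0 0" --pt "0 0 0 0 0 0"

```text
time: 3.9
ee_pos: [0.505, 0.0039, 0.1112]
eef_rot: [0.044, 0.999, -0.0, -0.0]
ft_force: [0.2, 0.1, 0.4]
width: 0.0601
grip_force: 0.0
```

```bash
python3 -c "
from h import *
report()"
```

```text
t 3.90 press mm [ -0.6   0.4 111.2] yaw -0.37 F [0.24 0.11 0.42] M [-0.037  0.033  0.034] w 60.1 g 0.0 q [-0.64  0.14  0.58  1.91 -0.09  1.11  1.47]
```

Request:
carry_out --pt "0 0 0 0 0 0" --pt "0 0 0 0 0 0" --pt "0 0 0 0 0 0" --pt "0 0 0 0 0 0" --pt "0 0 0 0 0 0" --fingers 0 --force 60

```text
time: 4.53
ee_pos: [0.5051, 0.0039, 0.1114]
eef_rot: [0.045, 0.999, 0.0, 0.0]
ft_force: [0.3, -0.9, 0.4]
width: 0.0179
grip_force: 0.0
```

```bash
python3 -c "
from h import *
report()"
```

```text
t 4.53 press mm [ -0.4   0.3 111.4] yaw -0.37 F [ 0.26 -0.92  0.4 ] M [ 0.072 -0.024  0.031] w 17.9 g 0.0 q [-0.64  0.14  0.58  1.91 -0.09  1.11  1.47]
```

Request:
carry_out --pt "0 0 0 0 0 0" --pt "0 0 0 0 0 0" --pt "0 0 0 0 0 0"

```text
time: 4.9
ee_pos: [0.5051, 0.0039, 0.1113]
eef_rot: [0.044, 0.999, 0.0, -0.0]
ft_force: [-0.8, 0.1, -0.1]
width: 0.0005
grip_force: 0.0
```

```bash
python3 -c "
from h import *
report()"
```

```text
t 4.90 press mm [ -0.4   0.3 111.3] yaw -0.37 F [-0.82  0.05 -0.07] M [ 0.013 -0.005 -0.043] w 0.5 g 0.0 q [-0.64  0.14  0.58  1.91 -0.09  1.11  1.47]
```

Request:
carry_out --pt "0 0 0 0 0 0.5" --pt "0 0 0 0 0 0.5" --pt "0 0 0 0 0 0.5" --pt "0 0 0 0 0 0.5" --pt "0 0 0 0 0 0"

```text
time: 5.52
ee_pos: [0.5051, 0.0039, 0.1113]
eef_rot: [0.183, 0.983, 0.0, -0.0]
ft_force: [0.3, -0.5, 0.8]
width: 0.0002
grip_force: 0.0
```

```bash
python3 -c "
from h import *
report()"
```

```text
t 5.53 press mm [ -0.4   0.4 111.3] yaw -16.34 F [ 0.34 -0.47  0.78] M [ 0.02  -0.003  0.036] w 0.2 g 0.0 q [-0.66  0.15  0.61  1.91 -0.09  1.11  1.19]
```

The fingers closed to 0, so they missed the bar. I'll look before moving again.

```bash
python3 -c "
from h import *
from bench import viewer
import cv2
c=viewer.camera('side');pickle.dump(c,open('pics/s3.pkl','wb'))
im=c['pixels'][200:320,270:420,::-1];cv2.imwrite('pics/s3.png',cv2.resize(im,None,fx=5,fy=5,interpolation=cv2.INTER_CUBIC))
s=report()
print('tcp',px(c,s['ee_pos']),(px(c,s['ee_pos'])-[270,200])*5, 'expected tip',(px(c,s['ee_pos']-[0,0,.014])-[270,200])*5)
"
```

```text
t 5.58 press mm [ -0.4   0.4 111.3] yaw -16.28 F [-0.15 -0.07 -0.24] M [-0.037 -0.002 -0.02 ] w 0.6 g 0.0 q [-0.66  0.15  0.61  1.91 -0.09  1.11  1.19]
tcp [349.92232209 246.90743385] [399.61161043 234.53716923] expected tip [397.95472801 255.06360729]
```

View pics/s3.png

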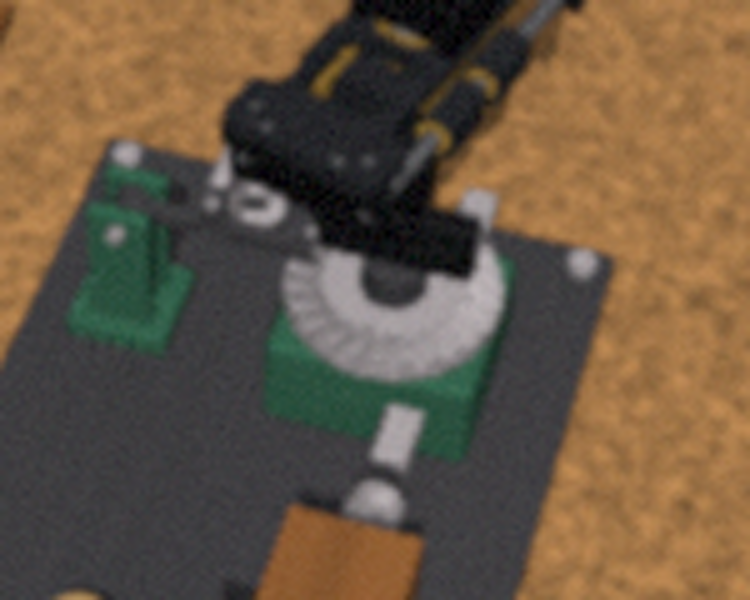

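```bash
python3 -c "
from h import *
for n,e in(('s2',[.5052,.0064,.1641]),('s3',[.5051,.0039,.1113])):
    c=load(n);q=[]
    for v in range(160,275):
        for u in range(310,400):
            if c['range_z'][v,u]>0: q.append(press(pt(c,u,v)))
    q=np.array(q)*1e3;print(n,'tcp',(press(e)*1e3).round(1),'tcp px',px(c,e), 'yfinger px',px(c,np.array(e)+[.0025,.03,-.014]))
    for z in range(85,240,10):
        m=(abs(q[:,2]-z)<5)&(np.hypot(q[:,0],q[:,1])<110)&(q[:,0]<60)
        if m.sum()>3: print(z,m.sum(),'x',np.percentile(q[m,0],[2,50,98]).round(),'y',np.percentile(q[m,1],[2,50,98]).round())
"
```

```text
s2 tcp [ -0.5   2.9 164.1] tcp px [350.98158885 231.56566801] yfinger px [346.99183144 245.50272226]
85 387 x [-47.  -5.  47.] y [-25.  18.  49.]
95 96 x [-20.   5.  59.] y [-3.  8. 17.]
105 86 x [-35.  -0.  36.] y [ 3.  7. 10.]
115 97 x [-35.   2.  35.] y [ 4.  7. 10.]
125 106 x [-37.  -5.  36.] y [-6.  7. 10.]
135 180 x [-33.  -0.  35.] y [-10.   3.  14.]
185 4 x [-2.  4. 11.] y [39. 39. 39.]
195 27 x [-11.  -2.   9.] y [38. 40. 43.]
205 32 x [-11.  -0.   9.] y [38. 41. 44.]
215 5 x [-12.  -2.  11.] y [-36. -31.  43.]
225 13 x [-2.  3.  7.] y [-33. -30. -25.]
235 27 x [-4.  2.  8.] y [-33. -29. -25.]
s3 tcp [ -0.4   0.4 111.3] tcp px [349.92938814 246.92142559] yfinger px [346.06917186 260.49215877]
85 379 x [-47. -10.  49.] y [-26.  18.  49.]
95 95 x [-17.   6.  60.] y [-2.  7. 18.]
105 89 x [-36.   0.  38.] y [ 3.  7. 13.]
115 79 x [-36.  -9.  35.] y [ 3.  8. 10.]
125 57 x [-36. -21.   2.] y [-3.  7. 10.]
135 76 x [-35. -15.   1.] y [-5.  4. 13.]
145 23 x [-14.  -6.   1.] y [-5.  8. 12.]
155 21 x [-13.  -9.  -4.] y [-5.  6. 12.]
165 10 x [-12.  -9.  -6.] y [-3.  9. 15.]
205 39 x [-59.  -2.  52.] y [-74.  77.  91.]
215 233 x [-57.   6.  57.] y [-73.  43.  92.]
225 389 x [-57. -23.  45.] y [-70.  22.  91.]
235 302 x [-60.   2.  54.] y [-72.  26.  98.]
```

In depth, the gripper sits laterally right, but about 35 mm higher than the reported z: its body bottom is at ~205 mm where 167 mm was expected. The fingers closed above the cap. I'll raise, open, turn back and measure the tips properly.

Request:
carry_out --pt "0 0 -0.5 0 0 0" --pt "0 0 -0.5 0 0 -0.5" --pt "0 0 0 0 0 -0.5" --pt "0 0 0 0 0 -0.5" --pt "0 0 0 0 0 -0.5" --pt "0 0 0 0 0 0" --pt "0 0 0 0 0 0" --fingers 60

```text
time: 6.45
ee_pos: [0.5051, 0.0038, 0.1513]
eef_rot: [0.045, 0.999, 0.0, -0.0]
ft_force: [0.4, 0.6, -0.3]
width: 0.058
grip_force: 0.0
```

```bash
python3 -c "
from h import *
from bench import viewer
import cv2
c=viewer.camera('side');pickle.dump(c,open('pics/s4.pkl','wb'))
s=report();e=s['ee_pos'];q=[];uv=[]
for v in range(120,300):
  for u in range(290,420):
    if c['range_z'][v,u]>0: q.append(press(pt(c,u,v)));uv.append((u,v))
q=np.array(q)*1e3
m=(abs(q[:,0])<14)&(q[:,2]>140)&(q[:,1]>24)&(q[:,1]<60)
f=q[m];o=f[:,2].argsort();print('lowest +y finger pts',f[o][:8].round(1),len(f))
for z in range(140,270,6):
    k=(abs(q[:,2]-z)<3)&(np.hypot(q[:,0],q[:,1])<130)
    if k.sum()>2: print(z,k.sum(),np.percentile(q[k],[2,98],axis=0)[:,:2].round().tolist())
im=c['pixels'][140:300,250:450,::-1];cv2.imwrite('pics/s4.png',cv2.resize(im,None,fx=3.7,fy=3.7,interpolation=cv2.INTER_CUBIC))
"
```

```text
t 6.50 press mm [ -0.4   0.3 151.3] yaw -0.42 F [ 0.92  0.06 -0.1 ] M [ 0.009 -0.026 -0.025] w 58.7 g 0.0 q [-0.65  0.1   0.59  1.87 -0.06  1.2   1.44]
lowest +y finger pts [[ 9.100e+00  3.520e+01  1.762e+02]
 [-6.000e+00  3.340e+01  1.762e+02]
 [ 1.000e-01  3.570e+01  1.765e+02]
 [-8.800e+00  3.600e+01  1.767e+02]
 [-8.200e+00  3.350e+01  1.770e+02]
 [-2.400e+00  3.700e+01  1.787e+02]
 [ 2.500e+00  3.560e+01  1.787e+02]
 [ 4.300e+00  3.680e+01  1.794e+02]] 991
140 10 [[-12.0, -6.0], [13.0, 11.0]]
176 7 [[-9.0, 33.0], [8.0, 37.0]]
182 19 [[-11.0, 35.0], [9.0, 39.0]]
188 20 [[-11.0, 33.0], [10.0, 39.0]]
194 10 [[-10.0, 35.0], [9.0, 40.0]]
206 3 [[-11.0, -38.0], [10.0, -32.0]]
212 10 [[-2.0, -35.0], [10.0, -27.0]]
218 9 [[-2.0, -32.0], [9.0, -28.0]]
224 21 [[-5.0, -34.0], [8.0, -27.0]]
248 54 [[-38.0, -80.0], [35.0, 87.0]]
254 109 [[-39.0, -81.0], [35.0, 89.0]]
260 155 [[-38.0, -82.0], [34.0, 88.0]]
266 136 [[-38.0, -82.0], [36.0, 89.0]]
```

View pics/s4.png

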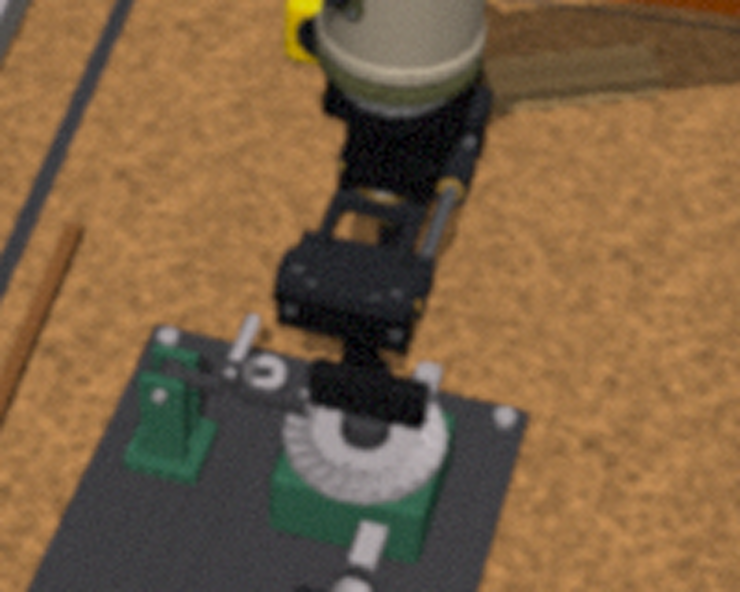

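The +y finger's tip is at z ≈ 176 mm where the reported pose puts it at 137 mm. The real tool therefore stands about 38 mm further back along its axis than reported. I'll treat the true tip as reported z + 24 mm, aim for a reported z of 0.076, and check forces on the way.

Request:
carry_out --pt "0 0 0.5 0 0 -0.05" --pt "0 0 0.5 0 0 0" --pt "0 0 0.4 0 0 0" --pt "0 0 0.2 0 0 0" --pt "0 0 0 0 0 0"

```text
time: 7.12
ee_pos: [0.505, 0.0038, 0.0871]
eef_rot: [0.041, 0.999, -0.0, -0.0]
ft_force: [0.1, -0.3, -0.9]
width: 0.0602
grip_force: 0.0
```

```bash
python3 -c "
from h import *
report()"
```

```text
t 7.12 press mm [-0.6  0.3 87.1] yaw 0.02 F [ 0.07 -0.3  -0.94] M [-0.042 -0.027 -0.019] w 60.2 g 0.0 q [-0.63  0.18  0.59  1.94 -0.11  1.06  1.49]
```

Request:
carry_out --pt "0 0 0.2 0 0 0" --pt "0 0 0.07 0 0 0" --pt "0 0 0 0 0 0" --pt "0 0 0 0 0 0" --pt "0 0 0 0 0 0" --pt "0 0 0 0 0 0" --pt "0 0 0 0 0 0" --pt "0 0 0 0 0 0" --pt "0 0 0 0 0 0" --fingers 0 --force 60

```text
time: 8.25
ee_pos: [0.5054, 0.005, 0.0767]
eef_rot: [0.041, 0.999, 0.001, 0.0]
ft_force: [-0.1, 4.3, 0.7]
width: 0.0135
grip_force: 60.0
```

```bash
python3 -c "
from h import *
report()"
```

```text
t 8.25 press mm [-0.3  1.5 76.7] yaw 0.08 F [-0.08  4.3   0.73] M [ 1.112 -0.114 -0.086] w 13.5 g 60.0 q [-0.63  0.19  0.59  1.95 -0.12  1.04  1.5 ]
```

Gripped: 13.5 mm opening, 60 N. I'll centre by 1.5 mm and turn 16°.

Request:
carry_out --pt "0 0.04 0 0 0 0.4" --pt "0 0 0 0 0 0.4" --pt "0 0 0 0 0 0.4" --pt "0 0 0 0 0 0.4" --pt "0 0 0 0 0 0.4" --pt "0 0 0 0 0 0"

```text
time: 9.0
ee_pos: [0.5054, 0.0054, 0.0767]
eef_rot: [0.18, 0.984, 0.0, 0.0]
ft_force: [-0.2, 0.8, 1.5]
width: 0.0139
grip_force: 60.0
```

```bash
python3 -c "
from h import *
report()"
```

```text
t 9.00 press mm [-0.2  1.9 76.7] yaw -15.96 F [-0.23  0.84  1.49] M [ 0.171 -0.142 -0.034] w 13.9 g 60.0 q [-0.66  0.2   0.62  1.95 -0.13  1.04  1.23]
```

```bash
cat >> h.py <<'E'
def avg(n=4):
    from bench import read_state,viewer
    m=[]
    for i in range(n):
        viewer.camera('top');s=read_state();m.append(np.r_[s['ft_force'],s['torque']])
    report();print('AVG',np.mean(m,0).round(3),'sd Mz',np.std([k[5] for k in m]).round(3))
E
python3 -c "
from h import *
avg()"
```

```text
t 9.20 press mm [-0.2  1.9 76.7] yaw -15.92 F [1.02 1.02 2.04] M [ 0.203  0.008 -0.087] w 13.4 g 60.0 q [-0.66  0.2   0.62  1.95 -0.13  1.04  1.23]
AVG [ 0.399  1.206  1.904  0.186 -0.008 -0.053] sd Mz 0.033
```

Request:
carry_out --pt "0 0 0 0 0 0.5" --pt "0 0 0 0 0 0.5" --pt "0 0 0 0 0 0"

```text
time: 9.57
ee_pos: [0.5055, 0.0056, 0.0767]
eef_rot: [0.247, 0.969, 0.0, 0.0]
ft_force: [1.5, 1.1, 2.4]
width: 0.0138
grip_force: 60.0
```

```bash
python3 -c "
from h import *
avg()"
```

```text
t 9.78 press mm [-0.2  2.1 76.7] yaw -23.89 F [0.63 2.75 3.29] M [ 0.447 -0.316 -0.018] w 13.6 g 60.0 q [-0.68  0.2   0.64  1.95 -0.14  1.04  1.09]
AVG [ 1.28   2.043  2.785  0.397 -0.255 -0.053] sd Mz 0.024
```

Request:
carry_out --pt "0 0 0 0 0 0.25" --pt "0 0 0 0 0 0.25" --pt "0 0 0 0 0 0"

```text
time: 10.15
ee_pos: [0.5055, 0.0056, 0.0767]
eef_rot: [0.282, 0.959, 0.0, 0.0]
ft_force: [1.5, 2.5, 2.8]
width: 0.0133
grip_force: 60.0
```

```bash
python3 -c "
from h import *
avg()"
```

```text
t 10.35 press mm [-0.2  2.1 76.7] yaw -27.95 F [2.25 3.93 3.6 ] M [ 0.657 -0.594  0.045] w 13.7 g 60.0 q [-0.68  0.2   0.65  1.95 -0.14  1.04  1.02]
AVG [ 2.279  3.231  3.428  0.622 -0.572  0.06 ] sd Mz 0.014
```

Request:
carry_out --pt "0 0 0 0 0 0.25" --pt "0 0 0 0 0 0.25" --pt "0 0 0 0 0 0"

```text
time: 10.72
ee_pos: [0.5056, 0.0057, 0.0767]
eef_rot: [0.316, 0.949, 0.0, 0.0]
ft_force: [3.4, 3.0, 3.6]
width: 0.0132
grip_force: 60.0
```

```bash
python3 -c "
from h import *
avg()
from bench import viewer
import cv2
c=viewer.camera('side')
im=c['pixels'][210:350,280:420,::-1];cv2.imwrite('pics/s5.png',cv2.resize(im,None,fx=4.2,fy=4.2,interpolation=cv2.INTER_CUBIC))"
```

```text
t 10.93 press mm [-0.1  2.2 76.7] yaw -32.05 F [3.63 5.19 3.65] M [ 0.749 -0.765  0.124] w 13.5 g 60.0 q [-0.69  0.2   0.66  1.95 -0.14  1.04  0.95]
AVG [ 3.575  4.208  3.543  0.794 -0.778  0.079] sd Mz 0.032
```

View pics/s5.png

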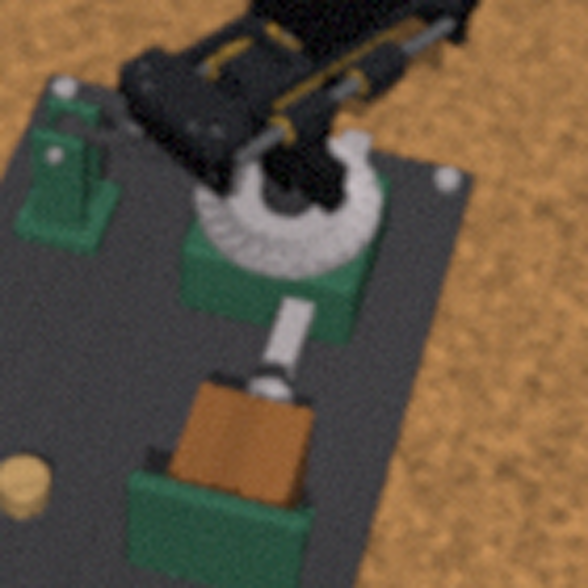

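The bar has turned with the grip, the ram has advanced, and the torque has stepped up by about 0.12 N m, so the dowel is sliding. I continue in 4° steps.

Request:
carry_out --pt "0 0 0 0 0 0.25" --pt "0 0 0 0 0 0.25" --pt "0 0 0 0 0 0"

```text
time: 11.35
ee_pos: [0.5056, 0.0058, 0.0767]
eef_rot: [0.349, 0.937, 0.0, 0.0]
ft_force: [4.4, 3.2, 3.0]
width: 0.0139
grip_force: 60.0
```

```bash
python3 -c "
from h import *
avg()"
```

```text
t 11.55 press mm [-0.   2.3 76.7] yaw -36.04 F [4.65 3.81 2.45] M [ 0.788 -0.943  0.07 ] w 14.0 g 60.0 q [-0.7   0.2   0.67  1.95 -0.14  1.04  0.89]
AVG [ 4.286  4.039  2.848  0.801 -0.907  0.072] sd Mz 0.013
```

Request:
carry_out --pt "0 0 0 0 0 0.25" --pt "0 0 0 0 0 0.25" --pt "0 0 0 0 0 0"

```text
time: 11.92
ee_pos: [0.5057, 0.0058, 0.0767]
eef_rot: [0.381, 0.925, 0.0, 0.0]
ft_force: [4.8, 4.1, 3.3]
width: 0.0133
grip_force: 60.0
```

```bash
python3 -c "
from h import *
avg()"
```

```text
t 12.12 press mm [ 0.   2.4 76.7] yaw -40.04 F [4.52 4.45 2.78] M [ 0.916 -0.931  0.06 ] w 13.6 g 60.0 q [-0.71  0.2   0.67  1.95 -0.15  1.04  0.82]
AVG [ 4.389  4.192  2.911  0.883 -0.94   0.075] sd Mz 0.039
```

Request:
carry_out --pt "0 0 0 0 0 0.25" --pt "0 0 0 0 0 0.25" --pt "0 0 0 0 0 0"

```text
time: 12.5
ee_pos: [0.5058, 0.0059, 0.0767]
eef_rot: [0.413, 0.911, 0.0, 0.0]
ft_force: [5.3, 4.0, 2.5]
width: 0.0138
grip_force: 60.0
```

```bash
python3 -c "
from h import *
avg()"
```

```text
t 12.70 press mm [ 0.1  2.4 76.7] yaw -44.04 F [4.45 3.6  2.05] M [ 0.95  -1.034  0.087] w 13.9 g 60.0 q [-0.72  0.2   0.68  1.95 -0.15  1.04  0.75]
AVG [ 4.97   4.129  2.471  0.913 -1.042  0.051] sd Mz 0.03
```

Request:
carry_out --pt "0 0 0 0 0 0.25" --pt "0 0 0 0 0 0.25" --pt "0 0 0 0 0 0"

```text
time: 13.08
ee_pos: [0.5059, 0.006, 0.0767]
eef_rot: [0.445, 0.896, 0.001, 0.0]
ft_force: [5.5, 4.2, 2.0]
width: 0.0133
grip_force: 60.0
```

```bash
python3 -c "
from h import *
avg()"
```

```text
t 13.28 press mm [ 0.2  2.5 76.7] yaw -48.04 F [5.96 4.33 2.3 ] M [ 0.981 -1.103  0.047] w 13.3 g 60.0 q [-0.72  0.2   0.69  1.95 -0.15  1.04  0.68]
AVG [ 5.604  4.713  1.935  0.948 -1.138  0.088] sd Mz 0.029
```

Request:
carry_out --pt "0 0 0 0 0 0.25" --pt "0 0 0 0 0 0.25" --pt "0 0 0 0 0 0"

```text
time: 13.65
ee_pos: [0.506, 0.006, 0.0767]
eef_rot: [0.476, 0.88, 0.001, 0.001]
ft_force: [5.7, 5.0, 1.8]
width: 0.0132
grip_force: 60.0
```

```bash
python3 -c "
from h import *
avg()"
```

```text
t 13.85 press mm [ 0.2  2.5 76.7] yaw -52.03 F [6.12 3.75 0.31] M [ 0.994 -1.171  0.071] w 13.7 g 60.0 q [-0.73  0.21  0.7   1.95 -0.15  1.04  0.62]
AVG [ 5.517  4.018  1.152  0.946 -1.225  0.064] sd Mz 0.022
```

Request:
carry_out --pt "0 0 0 0 0 0.25" --pt "0 0 0 0 0 0.25" --pt "0 0 0 0 0 0"

```text
time: 14.22
ee_pos: [0.506, 0.0061, 0.0767]
eef_rot: [0.506, 0.863, 0.001, 0.001]
ft_force: [6.2, 4.9, 1.7]
width: 0.0134
grip_force: 60.0
```

```bash
python3 -c "
from h import *
avg()"
```

```text
t 14.43 press mm [ 0.3  2.6 76.7] yaw -56.01 F [6.32 4.61 1.88] M [ 0.937 -1.353  0.251] w 13.5 g 60.0 q [-0.74  0.21  0.71  1.95 -0.16  1.04  0.55]
AVG [ 6.158  4.733  1.644  0.977 -1.322  0.278] sd Mz 0.021
```

Torque jumped by 0.21 N m, so the dowel has bottomed at about 16.5 N. I add 1.2° (about 20 N) and hold.

Request:
carry_out --pt "0 0 0 0 0 0.08" --pt "0 0 0 0 0 0.07" --pt "0 0 0 0 0 0" --pt "0 0 0 0 0 0"

```text
time: 14.92
ee_pos: [0.506, 0.0061, 0.0767]
eef_rot: [0.514, 0.857, 0.001, 0.001]
ft_force: [6.0, 5.2, 1.2]
width: 0.0136
grip_force: 60.1
```

```bash
python3 -c "
from h import *
avg()"
```

```text
t 15.12 press mm [ 0.3  2.6 76.7] yaw -57.2 F [7.09 4.64 0.54] M [ 0.927 -1.285  0.352] w 13.5 g 60.1 q [-0.74  0.21  0.71  1.95 -0.16  1.04  0.53]
AVG [ 6.408  5.098  1.116  0.971 -1.348  0.396] sd Mz 0.027
```

The dowel is home at about 20 N. Next I ease the knob back slowly to unload, staying short of the click at 45°.

Request:
carry_out --pt "0 0 0 0 0 -0.15" --pt "0 0 0 0 0 -0.15" --pt "0 0 0 0 0 -0.15" --pt "0 0 0 0 0 -0.15" --pt "0 0 0 0 0 -0.15" --pt "0 0 0 0 0 0"

```text
time: 15.88
ee_pos: [0.5059, 0.006, 0.0767]
eef_rot: [0.469, 0.883, 0.001, 0.0]
ft_force: [5.6, 4.9, 1.5]
width: 0.0135
grip_force: 60.0
```

```bash
python3 -c "
from h import *
avg()"
```

```text
t 16.07 press mm [ 0.2  2.5 76.7] yaw -51.23 F [5.44 5.17 0.45] M [ 0.939 -1.201  0.108] w 13.1 g 60.0 q [-0.73  0.2   0.7   1.95 -0.15  1.04  0.63]
AVG [ 5.988  5.131  1.292  0.955 -1.192  0.105] sd Mz 0.012
```

Request:
carry_out --pt "0 0 0 0 0 -0.1" --pt "0 0 0 0 0 -0.1" --pt "0 0 0 0 0 -0.1" --pt "0 0 0 0 0 0"

```text
time: 16.58
ee_pos: [0.5059, 0.006, 0.0767]
eef_rot: [0.451, 0.893, 0.001, 0.0]
ft_force: [5.4, 4.2, 1.7]
width: 0.0135
grip_force: 60.0
```

```bash
python3 -c "
from h import *
avg()"
```

```text
t 16.77 press mm [ 0.2  2.5 76.7] yaw -48.84 F [5.84 4.52 2.12] M [ 0.972 -1.156 -0.062] w 13.5 g 60.0 q [-0.73  0.2   0.69  1.95 -0.15  1.04  0.67]
AVG [ 5.564  4.537  2.142  0.962 -1.157 -0.026] sd Mz 0.029
```

Request:
carry_out --pt "0 0 0 0 0 -0.1" --pt "0 0 0 0 0 -0.09" --pt "0 0 0 0 0 0" --pt "0 0 0 0 0 0"

```text
time: 17.27
ee_pos: [0.5059, 0.006, 0.0767]
eef_rot: [0.439, 0.899, 0.001, 0.0]
ft_force: [5.2, 4.1, 1.2]
width: 0.0131
grip_force: 60.0
```

Request:
carry_out --pt "0 0 0 0 0 0" --pt "0 0 0 0 0 0" --pt "0 0 0 0 0 0" --pt "0 0 0 0 0 0" --fingers 40

```text
time: 17.77
ee_pos: [0.5049, 0.0053, 0.0763]
eef_rot: [0.438, 0.899, -0.0, -0.0]
ft_force: [1.3, 0.5, 0.4]
width: 0.0381
grip_force: 0.0
```

```bash
python3 -c "
from h import *
avg(2)"
```

```text
t 17.88 press mm [-0.5  1.8 76.4] yaw -47.26 F [-0.19 -0.45  0.31] M [-0.03   0.05   0.009] w 39.6 g 0.0 q [-0.72  0.2   0.69  1.95 -0.15  1.04  0.7 ]
AVG [ 0.046 -0.479  0.334 -0.046  0.046  0.007] sd Mz 0.002
```

Request:
carry_out --pt "0 0 -0.7 0 0 0" --pt "0 0 -0.7 0 0 0" --pt "0 0 -0.6 0 0 0.8" --pt "0 0 0 0 0 0.9" --pt "0 0 0 0 0 0.9" --pt "0 0 0 0 0 0.9" --pt "0 0 0 0 0 0.9" --pt "0 0 0 0 0 0.94" --pt "-0.3 0.75 0 0 0 0" --pt "-0.3 0.75 0 0 0 0" --pt "-0.27 0.73 0 0 0 0" --pt "0 0 0 0 0 0" --pt "0 0 0 0 0 0"

```text
time: 19.5
ee_pos: [0.5907, -0.0365, 0.1562]
eef_rot: [0.736, 0.677, -0.0, -0.0]
ft_force: [-0.4, -0.1, -0.4]
width: 0.0403
grip_force: 0.0
```

```bash
python3 -c "
from h import *
report()
from bench import viewer
import cv2
c=viewer.camera('side');pickle.dump(c,open('pics/s6.pkl','wb'))
im=c['pixels'][190:310,280:410,::-1];cv2.imwrite('pics/s6.png',cv2.resize(im,None,fx=4.8,fy=4.8,interpolation=cv2.INTER_CUBIC))"
```

```text
t 19.50 press mm [ 88.2 -32.8 156.2] yaw -89.99 F [-0.37 -0.07 -0.4 ] M [-0.06   0.017  0.03 ] w 40.3 g 0.0 q [-0.64  0.35  0.78  1.65 -0.26  1.25  0.11]
```

View pics/s6.png

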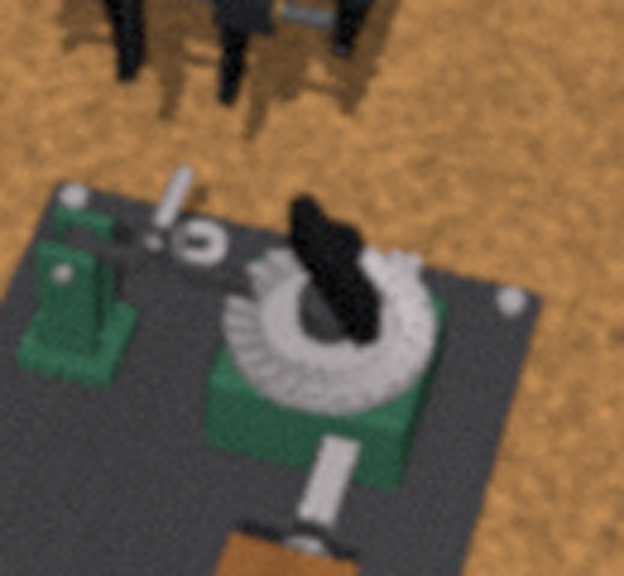

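The fingers' tips (128,75) and (228,100) straddle above the pin, which runs (157,235) to (188,172) in the crop. The pawl is down, and the bar is turned about 48°. I'll check the pin's position by depth.

```bash
python3 -c "
from h import *
c=load('s6')
for u,v in((161,222),(170,204),(178,188),(186,174),(128,74),(229,97),(124,60),(232,80)):
    for du in(-5,0,5): print((u+du,v),(press(pt(c,280+(u+du)/4.8-.4,190+v/4.8-.4))*1e3).round(1),end=' ')
    print()
for y in(-2,-43): print('pred pin px',((px(c,O+R.from_euler('z',YAW).apply([.088,y/1e3,.109]))-[280,190]+.4)*4.8).round())
"
```

```text
(156, 222) [ 91.7  -5.3 111.9] (161, 222) [ 87.7  -0.6 117.9] (166, 222) [ 87.   -6.4 112.4] 
(165, 204) [ 90.1 -14.4 115.9] (170, 204) [ 89.5 -20.3 110.3] (175, 204) [ 86.9 -20.2 111.2] 
(173, 188) [ 90.1 -27.  114.7] (178, 188) [ 86.7 -24.2 118.5] (183, 188) [ 85.8 -29.4 113.7] 
(181, 174) [ 89.4 -37.6 114.3] (186, 174) [ 87.6 -40.  112.6] (191, 174) [ 85.3 -40.8 112.5] 
(123, 74) [113.6 -22.6 187.4] (128, 74) [111.8 -24.6 186.1] (133, 74) [109.1 -24.1 187.4] 
(224, 97) [ 65.  -24.6 185.3] (229, 97) [ 62.3 -23.4 187.3] (234, 97) [ 60.8 -26.5 184.9] 
(119, 60) [116.1 -24.6 193.8] (124, 60) [113.8 -25.1 194. ] (129, 60) [111.3 -24.7 195.1] 
(227, 80) [ 63.7 -24.2 196.9] (232, 80) [ 60.2 -20.3 201.4] (237, 80) [ 59.4 -25.7 196.8] 
pred pin px [161. 233.]
pred pin px [187. 175.]
```

Request:
carry_out --pt "0 0 0.6 0 0 0" --pt "0 0 0.6 0 0 0" --pt "0 0 0.6 0 0 0" --pt "0 0 0.33 0 0 0" --pt "0 0 0 0 0 0" --pt "0 0 0 0 0 0"

```text
time: 20.3
ee_pos: [0.5918, -0.0364, 0.0724]
eef_rot: [0.735, 0.678, 0.001, 0.0]
ft_force: [0.0, -0.0, -0.3]
width: 0.0399
grip_force: 0.0
```

Request:
carry_out --pt "0 0 0 0 0 0" --pt "0 0 0 0 0 0" --pt "0 0 0 0 0 0" --pt "0 0 0 0 0 0" --pt "0 0 0 0 0 0" --fingers 0 --force 20

```text
time: 20.92
ee_pos: [0.5919, -0.0366, 0.0715]
eef_rot: [0.736, 0.678, 0.0, 0.001]
ft_force: [3.9, -0.4, -1.3]
width: 0.0092
grip_force: 20.0
```

```bash
python3 -c "
from h import *
report()"
```

```text
t 20.93 press mm [ 89.5 -32.8  71.5] yaw -89.97 F [ 3.91 -0.37 -1.26] M [-0.226 -0.81   0.028] w 9.2 g 20.0 q [-0.6   0.44  0.74  1.73 -0.33  1.09  0.16]
```

Request:
carry_out --pt "0 0.05 -0.09 0 0 0" --pt "0 0.05 -0.085 0 0 0" --pt "0 0.065 -0.08 0 0 0" --pt "0 0.065 -0.075 0 0 0" --pt "0 0.08 -0.065 0 0 0" --pt "0 0.08 -0.065 0 0 0" --pt "0 0 0 0 0 0"

```text
time: 21.8
ee_pos: [0.6062, -0.0379, 0.0903]
eef_rot: [0.736, 0.677, -0.0, -0.001]
ft_force: [-6.5, 0.1, 5.7]
width: 0.0093
grip_force: 20.0
```

```bash
python3 -c "
from h import *
report()"
```

```text
t 21.80 press mm [103.8 -32.9  90.3] yaw -89.99 F [-6.45  0.14  5.65] M [0.12  1.638 0.026] w 9.3 g 20.0 q [-0.59  0.46  0.74  1.67 -0.33  1.15  0.16]
```

Request:
carry_out --pt "0 0.065 -0.075 0 0 0" --pt "0 0.085 -0.05 0 0 0" --pt "0 0.095 -0.035 0 0 0" --pt "0 0.095 -0.035 0 0 0" --pt "0 0.1 -0.02 0 0 0" --pt "0 0.1 -0.015 0 0 0" --pt "0 0.1 0 0 0 0" --pt "0 0.1 0 0 0 0" --pt "0 0 0 0 0 0"

```text
time: 22.92
ee_pos: [0.6368, -0.0404, 0.0989]
eef_rot: [0.736, 0.677, 0.0, 0.0]
ft_force: [-1.7, -1.2, 2.4]
width: 0.0091
grip_force: 20.0
```

```bash
python3 -c "
from h import *
report()"
```

```text
t 22.93 press mm [134.5 -32.9  98.9] yaw -89.97 F [-1.72 -1.17  2.45] M [-0.291  0.431 -0.027] w 9.1 g 20.0 q [-0.55  0.51  0.73  1.58 -0.36  1.19  0.17]
```

Request:
carry_out --pt "0 0.1 0.015 0 0 0" --pt "0 0.1 0.02 0 0 0" --pt "0 0.095 0.03 0 0 0" --pt "0 0.095 0.035 0 0 0" --pt "0 0.07 0.035 0 0 0" --pt "0 0.07 0.04 0 0 0" --pt "0 0 0 0 0 0"

```text
time: 23.8
ee_pos: [0.6576, -0.0421, 0.0917]
eef_rot: [0.736, 0.677, -0.0, 0.0]
ft_force: [-1.3, -2.0, -0.9]
width: 0.009
grip_force: 20.0
```

```bash
python3 -c "
from h import *
report()"
```

```text
t 23.80 press mm [155.4 -32.9  91.7] yaw -89.98 F [-1.27 -2.   -0.89] M [-0.493  0.462  0.054] w 9.0 g 20.0 q [-0.52  0.57  0.72  1.52 -0.39  1.2   0.18]
```

Request:
carry_out --pt "0 0.04 0.03 0 0 0" --pt "0 0 0 0 0 0" --pt "0 0 0 0 0 0"

```text
time: 24.18
ee_pos: [0.6592, -0.0422, 0.0908]
eef_rot: [0.736, 0.677, 0.0, 0.0]
ft_force: [-1.9, -2.6, 1.8]
width: 0.0089
grip_force: 20.0
```

Request:
carry_out --pt "0 0 0 0 0 0" --pt "0 0 0 0 0 0" --pt "0 0 0 0 0 0" --pt "0 0 -0.3 0 0 0" --pt "0 0 -0.6 0 0 0" --pt "0 0 -0.7 0 0 0" --pt "0 0 -0.7 0 0 0" --pt "0 0 -0.7 0 0 0" --pt "0 0 0 0 0 0" --fingers 34

```text
time: 25.3
ee_pos: [0.6603, -0.0426, 0.2139]
eef_rot: [0.736, 0.677, 0.002, 0.001]
ft_force: [-0.6, 0.1, -0.1]
width: 0.0335
grip_force: 0.0
```

```bash
python3 -c "
from h import *
report()
from bench import viewer
import cv2
c=viewer.camera('side');pickle.dump(c,open('pics/s7.pkl','wb'))
im=c['pixels'][190:310,280:410,::-1];cv2.imwrite('pics/s7.png',cv2.resize(im,None,fx=4.8,fy=4.8,interpolation=cv2.INTER_CUBIC))"
```

```text
t 25.30 press mm [158.1 -33.1 213.9] yaw -89.98 F [-0.57  0.12 -0.06] M [-0.134  0.053  0.036] w 33.5 g 0.0 q [-0.53  0.48  0.76  1.37 -0.33  1.41  0.14]
```

View pics/s7.png

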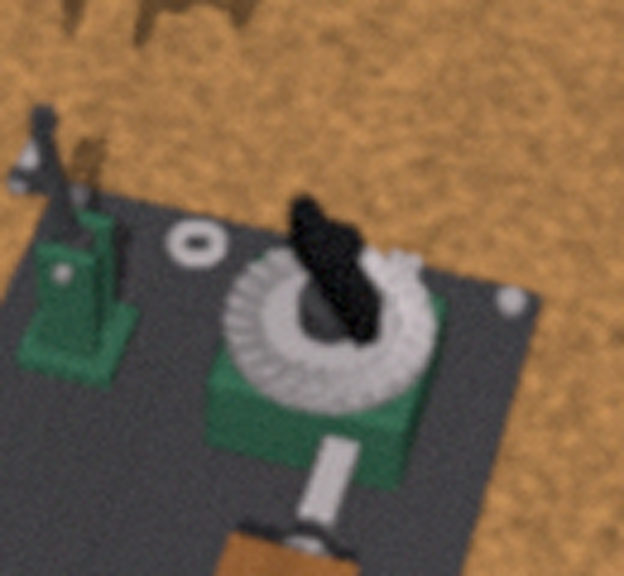

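The pawl stands thrown back, with its end near (40,115) in the crop. The knob bar is still at about 48°. I go back above the knob.

Request:
carry_out --pt "0.15 -0.65 0 0 0 0" --pt "0.15 -0.65 0 0 0 0" --pt "0.15 -0.65 0 0 0 0" --pt "0.15 -0.65 0 0 0 0" --pt "0.15 -0.65 0 0 0 0" --pt "0.12 -0.7 0 0 0 0" --pt "0 0 0 0 0 -0.9" --pt "0 0 0 0 0 -0.9" --pt "0 0 0 0 0 -0.9" --pt "0 0 0 0 0 -0.9" --pt "0 0 0 0 0 -0.9" --pt "0 0 0 0 0 -0.8" --pt "0 0 0.6 0 0 0" --pt "0 0 0.6 0 0 0" --pt "0 0 0.4 0 0 0" --pt "0 0 0 0 0 0" --fingers 60

```text
time: 27.35
ee_pos: [0.5036, 0.0054, 0.1457]
eef_rot: [0.441, 0.898, -0.001, -0.001]
ft_force: [0.5, 0.8, 0.8]
width: 0.0601
grip_force: 0.0
```

```bash
python3 -c "
from h import *
report()"
```

```text
t 27.35 press mm [ -2.    1.7 145.7] yaw -47.57 F [0.52 0.79 0.84] M [-0.083  0.002  0.046] w 60.1 g 0.0 q [-0.81  0.11  0.77  1.88 -0.08  1.19  0.64]
```

Request:
carry_out --pt "-0.04 0.04 0.5 0 0 0" --pt "0 0 0.5 0 0 0" --pt "0 0 0.5 0 0 0" --pt "0 0 0.22 0 0 0" --pt "0 0 0 0 0 0"

```text
time: 27.98
ee_pos: [0.5068, 0.0052, 0.0782]
eef_rot: [0.441, 0.898, -0.0, -0.0]
ft_force: [-0.1, -0.2, 0.2]
width: 0.0601
grip_force: 0.0
```

Request:
carry_out --pt "0 0 0 0 0 0" --pt "0 0 0 0 0 0" --pt "0 0 0 0 0 0" --pt "0 0 0 0 0 0" --pt "0 0 0 0 0 0" --pt "0 0 0 0 0 0" --pt "0 0 0 0 0 0" --fingers 0 --force 40

```text
time: 28.85
ee_pos: [0.5065, 0.0051, 0.0779]
eef_rot: [0.441, 0.898, -0.0, -0.0]
ft_force: [-2.7, -0.2, 1.1]
width: 0.0139
grip_force: 40.0
```

```bash
python3 -c "
from h import *
report()"
```

```text
t 28.85 press mm [ 0.9  1.7 77.9] yaw -47.57 F [-2.74 -0.23  1.12] M [-0.171  0.413  0.049] w 13.9 g 40.0 q [-0.78  0.21  0.76  1.95 -0.17  1.04  0.71]
```

Gripped. I wind back 44° first, then feel for the stop.

Request:
carry_out --pt "0 0 0 0 0 -0.5" --pt "0 0 0 0 0 -0.5" --pt "0 0 0 0 0 -0.5" --pt "0 0 0 0 0 -0.5" --pt "0 0 0 0 0 -0.5" --pt "0 0 0 0 0 -0.5" --pt "0 0 0 0 0 -0.5" --pt "0 0 0 0 0 -0.5" --pt "0 0 0 0 0 -0.5" --pt "0 0 0 0 0 -0.5" --pt "0 0 0 0 0 -0.5" --pt "0 0 0 0 0 0"

```text
time: 30.35
ee_pos: [0.5064, 0.005, 0.0779]
eef_rot: [0.073, 0.997, -0.0, -0.0]
ft_force: [-2.5, -1.9, 3.4]
width: 0.0136
grip_force: 40.0
```

```bash
python3 -c "
from h import *
report()"
```

```text
t 30.35 press mm [ 0.8  1.6 77.9] yaw -3.61 F [-2.49 -1.92  3.41] M [-0.298  0.718  0.02 ] w 13.6 g 40.0 q [-0.69  0.2   0.65  1.94 -0.14  1.04  1.45]
```

Request:
carry_out --pt "0 0 0 0 0 -0.2" --pt "0 0 0 0 0 -0.2" --pt "0 0 0 0 0 0"

```text
time: 30.72
ee_pos: [0.5065, 0.005, 0.0779]
eef_rot: [0.044, 0.999, -0.0, -0.0]
ft_force: [-4.7, -3.0, 4.9]
width: 0.0138
grip_force: 40.0
```

```bash
python3 -c "
from h import *
avg(2)"
```

```text
t 30.82 press mm [ 0.9  1.6 77.9] yaw -0.38 F [-5.33 -2.19  4.76] M [-0.557  1.021  0.034] w 13.6 g 40.0 q [-0.68  0.2   0.64  1.94 -0.14  1.04  1.51]
AVG [-5.033 -2.021  5.076 -0.541  1.016  0.059] sd Mz 0.026
```

Request:
carry_out --pt "0 0 0 0 0 -0.1" --pt "0 0 0 0 0 0" --pt "0 0 0 0 0 0"

```text
time: 31.2
ee_pos: [0.5065, 0.005, 0.0779]
eef_rot: [0.038, 0.999, 0.0, -0.0]
ft_force: [-4.3, -3.1, 5.5]
width: 0.0134
grip_force: 40.1
```

Request:
carry_out --pt "0 0 0 0 0 0" --pt "0 0 0 0 0 0" --pt "0 0 0 0 0 0" --pt "0 0 0 0 0 0" --pt "0 0 -0.4 0 0 0" --pt "0 0 -0.6 0 0 0" --pt "0 0 -0.7 0 0 0" --pt "0 0 -0.7 0 0 0" --pt "0 0 -0.7 0 0 0" --pt "0 0 -0.7 0 0 0" --pt "0 0 0 0 0 0" --pt "0 0 0 0 0 0" --fingers 45

```text
time: 32.7
ee_pos: [0.5065, 0.0051, 0.2299]
eef_rot: [0.038, 0.999, 0.0, 0.0]
ft_force: [-0.4, -0.5, -0.1]
width: 0.0451
grip_force: 0.0
```

```bash
python3 -c "
from h import *
report()
from bench import viewer
import cv2
c=viewer.camera('side')
im=c['pixels'][190:340,270:410,::-1];cv2.imwrite('pics/s8.png',cv2.resize(im,None,fx=4,fy=4,interpolation=cv2.INTER_CUBIC))
q=np.array([press(pt(c,u,v)) for v in range(190,300) for u in range(270,410)])*1e3
m=(q[:,2]>100)&(q[:,2]<130)&(np.hypot(q[:,0],q[:,1])<45);w=np.linalg.svd(q[m,:2]-q[m,:2].mean(0))[2][0] if 0 else np.polyfit(q[m,0],q[m,1],1);print(m.sum(),'bar deg',np.degrees(np.arctan(w[0])))
m=(q[:,0]>110)&(q[:,2]>160)&(q[:,2]<200)&(abs(q[:,1])<15);print('pawl end',q[m].mean(0).round(),q[m].max(0).round())
"
```

```text
t 32.70 press mm [  0.9   1.7 229.9] yaw 0.42 F [-0.37 -0.47 -0.06] M [ 0.025  0.012 -0.013] w 45.1 g 0.0 q [-0.73  0.04  0.65  1.75 -0.02  1.36  1.42]
293 bar deg 0.20798321683292303
pawl end [144.   3. 171.] [151.   7. 183.]
```

View pics/s8.png

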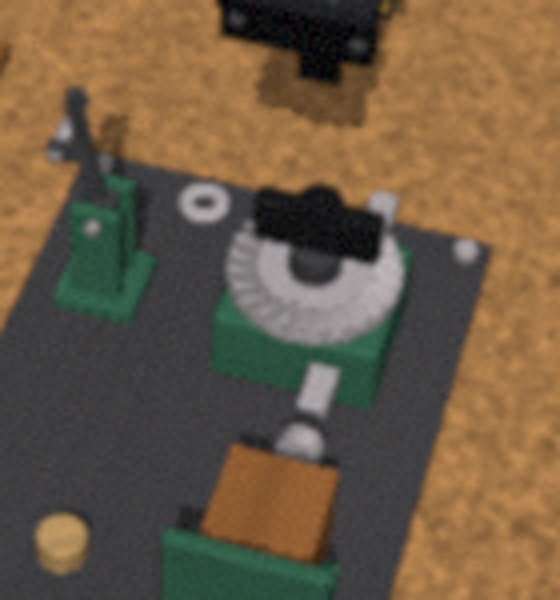

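The bar is within about 0.2° of its fully-back line. The pawl's end sits at about x 144–151 mm and z 180 mm, so it is thrown back, and the gripper is clear.

```bash
python3 -c "
from bench import r
print(r.close_job())"
```

```text
the job is handed in; nothing more can be done
None
```

I pressed the dowel home at about 20 N (estimated from the knob torque), threw the pawl back, wound the knob back to its stop and handed the job in at about 33 s; no verdict was returned.

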